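# Open the recovery pen's gate and hold it wide

### The job

A nurse is coming with a drowsy patient in both arms, so open the gate of the small barred recovery pen for her. First draw the safety bolt beside the gate by squeezing its two lugs together, then squeeze the two paddles of the handle on top of the gate and swing the gate out, on past the check that would leave it only half open, until it stands wide open, square to the pen's front. Finish while still holding the gate there (it swings back if let go), with the safety bolt left drawn and the bowls and the other things on the table left where they are.

Things in the scene. Friction and masses are not known exactly. Their poses are not given: they have to be found in the camera images.
- pen: Fixed open-topped pen of steel bars on a grey tray, 420 wide, 320 deep. Origin: on the table under the middle of its front; z up, -x is where its front faces, y along the front. In mm: top rails 14 thick, centre 195 up; hinge post y=+200, gate from there to y=-5, latch post y=-30, fixed panel on to y=-200. What is gripped stands above the rails with free space over it.
- gate (a joint): Gate opening, rad: 0 shut, grows as it swings out to the pen's -x (clockwise from above), stop at 1.9. 205 mm wide, 0.7 kg. A damped spring pulls it shut (0.12 N m shut, 0.31 at 1.6). A sprung roller check at the hinge, at 0.45 to 1.05, adds up to 0.7 N m (5 N at the handle); let go beyond it, the gate rests half open at about 1.0. It leaves 0 only with both bolts drawn.
- gate_hinge (a point): Point on the gate's upright hinge axis, 195 mm above the table. Its axes are the gate's: parallel to the pen's when shut, turning with the gate; the gate extends along its -y.
- handle_grip (a point): On the gate, 154 mm from the hinge axis, 245 mm up: middle of the handle's two grey upright paddles when squeezed; gate's axes. Paddles: 10 mm thick along the gate (y), 30 across, tops 267 mm up. Hinge-side one fixed, outer face 19 mm from here (+y); the other slides, outer face 32 mm (-y) at rest, 19 squeezed. Keep fingertips over 225 mm up: its bolt and a staple lie towards the free end.
- squeeze_catch (a joint): Travel of the handle's sliding paddle towards the fixed one, m: 0 at rest (bolt thrown into the latch post), 0.013 squeezed home. Sprung: 6 N at rest, 11 N squeezed home; the bolt is clear of the latch post beyond 0.009 and springs out again when let go.
- safety_grip (a point): Middle of the safety bolt's two grey upright lugs when squeezed, 245 mm up, on the fixed panel's top rail beside the gate's free end; pen's axes. Lugs: 10 mm thick along the rail (y), 22 across, tops 263 mm up, smaller than the paddles. The far one is fixed, outer face 18 mm from here (-y); the one nearer the gate slides, outer face 34 mm (+y) thrown, 18 drawn. Guide and bolt reach 224 mm up.
- safety_catch (a joint): Travel of the safety bolt, m: 0 fully thrown into the staple on the gate's end, 0.016 fully drawn (sliding lug moved 16 mm away from the gate, to the fixed lug); the gate is free of it beyond 0.010. No spring: friction of about 4 N keeps it where it is left. Starts between 0 and 0.003.
- food_bowl: White ceramic bowl, 110 mm across, 40 mm high, standing in the pen. Bystander. Origin: centre of its underside.
- water_bowl: Steel bowl, 100 mm across, 45 mm high, standing in the pen. Bystander. Origin: centre of its underside.
- face_mask: Clear cone-shaped anaesthetic face mask with a black rubber rim, 100 mm across, 100 mm high, rim down on the table before the pen's fixed panel. Bystander. Origin: centre of its underside.
- clippers: Grey hair clippers lying on the table, 178 mm long, 42 mm wide, 35 mm high. Bystander. Origin: under the middle of the body; x runs to the blade.
- spray_bottle: White plastic bottle, 60 mm across, 140 mm high, standing on the table. Bystander. Origin: centre of its underside.
- tape_roll: Roll of white tape lying flat, 84 mm across, 25 mm high. Bystander. Origin: centre of its underside.
- drug_vial: Small amber vial, 30 mm across, 55 mm high, standing on the table. Bystander. Origin: centre of its underside.

How it is judged:
By the outcome, as a careful person would: the job done as asked, in the order asked, and still so for the second after the job is handed in, while the arm keeps its last pose, push and grip.
It also fails if it takes over 43 s, if anything falls off the work surface, if the arm or the gripper's body presses on something with over 40 N, if the wrist force passes 120 N, or if a joint passes its speed limit or range.

### The arm

A 6-joint arm with a two-finger parallel gripper is mounted at the origin on the work surface. World frame = base frame: x ahead of the robot, y to its left, z up, the work surface at z = 0. Lengths are in mm, angles in rad, forces in N, time in s.
With the tool pointing down it reaches from about 350 to 775 mm from the base axis. Payload 7.3 kg.
Tool frame: the origin (TCP) lies between the finger pads; the fingertips stand 22 mm ahead of it and the grasp point (between the pads) lies 3 mm ahead of it; z points along the fingers, x is the direction in which the jaws open and shut, and the axes are right-handed (so a half turn about z gives the same grasp; the last joint's range is limited). The gripper opens to 92 mm and grips with 3 to 60 N. Pads are 19 mm wide; open, the fingers measure 130 mm over their backs; the gripper's body (75 mm by 190 mm) begins 47 mm behind the grasp point.
Start: joints at [1.089, 0.342, 1.524, -0, 1.275, -0.146], TCP at [172.986, 495.7, 248.741] pointing down, gripper open.
Joint ranges: [-2.53, 2.53], [-0.77, 2.02], [0.04, 2.7], [-1, 4.14], [0.28, 2.66], [-3.11, 3.11]. Speed limits (rad/s): [2.57, 2.57, 3.14, 3.14, 3.14, 3.14].

### API

Orientations are given as [roll, pitch, yaw] about the fixed x, y, z axes, in that order (R = Rz(yaw) Ry(pitch) Rx(roll)).
In Python, from plant import * gives the robot as it stands. The module is installed in compiled form; this text tells all that it offers.
- The arm moves only by the shell command python3 -m handwheel 'ROWS' [OPENING]. ROWS is a JSON object of lists of equal length, an entry for each row: "translation": the shift along the world's x, y, z in units of 15 cm (1.0 is 15 cm), a list of three; "twist": the turn about the world's z in units of 90 degrees (1.0 is 90 degrees). In form: {"translation": [[tx, ty, tz], ...], "twist": [twist, ...]}. A call has exactly 8 rows; each row shifts and turns the pose as measured when the row begins; what a row does not reach is not made up. A row lasts 1/8 s, in which the tool goes at most 62.5 mm and 10.7 degrees, less where a joint would pass 70% of its speed; a pose out of reach is approached as far as the arm can. A call with a number of a shift or a turn outside -1 to 1 is refused whole. A call with a gripper value outside its range is refused whole. OPENING is the closure in counts, from 0 (fully open) to 255 (shut), set as the call begins (- or left out, the last holds). The fingers move at their own pace and stop on an object; the grip force is fixed at half the most. Time passes only in rows, so rows that do not move let the fingers close, or fill a call up. It gives the time, the measured TCP pose, the force and the opening at its end, in the units of the state.
- get_obs(): the state, without advancing time (a new reading comes with each control period).
- capture(name): name is "scene" or "top" or "wrist"; returns a dict with "img" (420x560x3 uint8, red, green, blue), "vertical_fov" (degrees; the focal length in pixels is half the picture's height over the tangent of half this angle, whatever the lens; pixels are square), "cx", "cy" (the principal point, pixels), "distortion" ([k1, k2, p1, p2, k3] as OpenCV has them; the pictures are not rectified), "world_from_camera" (4x4, takes a point from camera to world coordinates). Camera axes: x right, y up, looking along -z (the intrinsics and any distortion apply to the point x, -y, -z); pixel columns grow to the right and rows downward; lengths in mm; the calibration is good to about 2 mm. A picture is of the moment at which its call begins. There is no depth.
- close_job(): hands the job in, once; it reports no verdict.
Trained networks look in the newest picture that a camera, given by its name, has taken for a name from the list of things; names that differ only in an ending like _2 or _b are one class to them, and where a whole thing is asked for, a point or a joint stands for the part that bears it (a point fixed in the world has none). Each returns a list of dicts, best first, with "score" (0 to 1); they miss things now and then, are a little off and sometimes report something else, mostly with a low value. They report only what shows in the picture. A call takes as long as a camera call.
- search_frame(camera, label): "position" ([x, y, z] in mm, in the coordinates of the camera as it stood for that picture, good to about 4 mm: the middle of the surface that is visible of it).
- spot_point(camera, label): "position" ([x, y, z] in mm, in the coordinates of the camera as it stood for that picture, good to about 4 mm: a listed point, or the origin of a listed thing).
The state is a dict: "time": time; "joint_positions": joint angles; "dq": joint speeds; "tau": joint torques, N m; "tool_pos": TCP position; "tcp_rot": TCP orientation; "contact_force": force on the tool from outside, world axes, zero at the start; "moment": the same for the moment, N m; "grip_width": finger opening in mm.
Only numpy, scipy, OpenCV 4.12 (cv2) and the standard library are available. Lean on these libraries where they do the work, as an engineer would, in place of code of your own. Each camera call takes 0.05 s, during which the arm holds its last target.

## Working session

There is one attempt and no reset: what is moved stays moved. The work goes in short steps, Python scripts to look and compute and a shell command to move; the robot and the scene stay as the last step left them, time stands still between calls to the robot, and variables do not carry over. Pictures are saved under pics/ and viewed, and the job is handed in when it is done.

```bash
mkdir -p pics
cat > h.py <<'E'
from plant import *
import numpy as np, cv2
def cap(cam,fn):
    d=capture(cam); cv2.imwrite('pics/'+fn+'.png',d['img'][:,:,::-1]); return d
def w(d,p): 
    M=np.array(d['world_from_camera']); return (M@np.r_[p,1])[:3]
def find(d,cam,l,f=spot_point):
    for r in f(cam,l)[:2]: print(cam,l,f.__name__,round(r['score'],2),w(d,r['position']).round(1))
E
python3 - <<'E'
from h import *
o=get_obs(); print(o)
for c in ['scene','top']:
    d=cap(c,c+'0')
    for l in ['pen','gate_hinge','handle_grip','safety_grip']: find(d,c,l)
E
```

```text
{'time': 0.0, 'joint_positions': array([ 1.08899982e+00,  3.42708306e-01,  1.52501867e+00, -3.68431661e-06,
        1.27539516e+00, -1.45967583e-01]), 'dq': array([ 0.00054981,  0.00111676,  0.00041066,  0.00143158, -0.00071396,
        0.00042763]), 'tau': array([ 1.87548071e-04, -4.31235588e+01, -2.44223589e+01,  7.17162900e-02,
        5.60202822e-02, -9.17131229e-05]), 'tool_pos': array([172.803426  , 495.34963954, 248.05184345]), 'tcp_rot': array([-3.14137368e+00,  1.51372832e-03,  1.23496864e+00]), 'contact_force': array([ 0.09066138,  0.37579445, -0.39140699]), 'moment': array([-0.03496893, -0.0656807 ,  0.06236185]), 'grip_width': 91.62800309547447}
scene pen call 0.76 [632.6 -24.1  -0.8]
scene gate_hinge call 0.62 [666.5 175.7 190.4]
scene handle_grip call 0.73 [641.6  26.2 245.3]
scene safety_grip call 0.68 [ 612.  -127.4  245.3]
scene safety_grip call 0.29 [ 698.1 -125.4    9.9]
top pen call 0.8 [634.5 -22.9   2.3]
top gate_hinge call 0.79 [669.4 176.5 194. ]
top handle_grip call 0.79 [639.   20.6 246.4]
top safety_grip call 0.89 [ 612.7 -126.   246.5]
```

View pics/scene0.png

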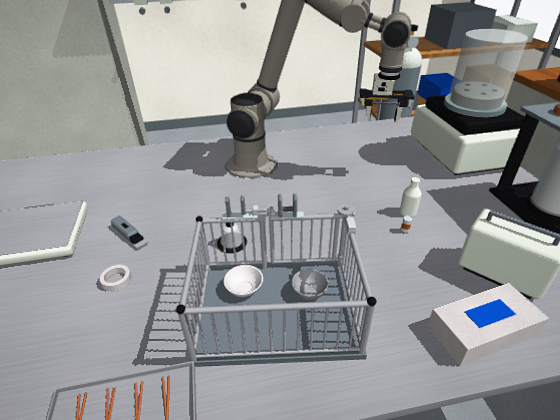

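View pics/top0.png

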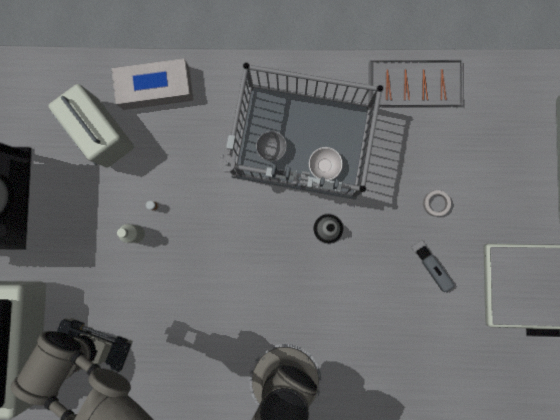

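The pen front runs from the hinge (image top (233,170), about (668,176) in world coordinates) with a yaw of about -0.17. The mask and small items are clear of the gate's sweep. I'll move above the safety bolt first.

```bash
python3 -m handwheel '{"translation":[[0.1,-0.2,0.2],[0.18,-0.26,0.2],[0.18,-0.26,0.1],[0.18,-0.26,0.1],[0.18,-0.26,0],[0.18,-0.26,0],[0.18,-0.26,0],[0.18,-0.26,0]],"twist":[0.053,0.053,0,0,0,0,0,0]}' 0
python3 -m handwheel '{"translation":[[0.18,-0.26,0],[0.18,-0.26,0],[0.18,-0.26,0],[0.18,-0.26,0],[0.18,-0.26,0],[0.18,-0.26,0],[0,0,0],[0,0,0]],"twist":[0,0,0,0,0,0,0,0]}'
python3 - <<'E'
from h import *
for c in ['wrist','scene','top']:
    d=cap(c,c+'1')
    for l in ['pen','gate_hinge','handle_grip','safety_grip']: find(d,c,l)
E
```

```text
time: 1.5
tool_pos: [380.3, 184.8, 342.0]
tcp_rot: [3.137, -0.001, 1.414]
contact_force: [0.4, -0.2, 0.7]
grip_width: 92.0
time: 2.5
tool_pos: [547.3, -60.3, 341.7]
tcp_rot: [3.136, -0.003, 1.409]
contact_force: [-0.0, -0.6, 0.2]
grip_width: 91.8
wrist pen call 0.58 [636.  -18.4   3.8]
wrist safety_grip call 0.76 [ 607.7 -123.7  242.9]
scene pen call 0.69 [631.6 -22.5  -2.1]
scene gate_hinge call 0.82 [669.9 179.  192.3]
scene gate_hinge call 0.71 [ 612.7 -125.3  242. ]
scene handle_grip call 0.8 [641.   26.4 244.2]
scene handle_grip call 0.32 [ 579.9 -487.    -0.9]
scene safety_grip call 0.93 [ 612.1 -129.   242.7]
top pen call 0.69 [633.6 -20.    1. ]
top pen call 0.58 [ 371.4 -476.6    2.1]
top gate_hinge call 0.97 [668.9 174.2 193. ]
top handle_grip call 0.61 [640.   19.5 243.6]
top handle_grip call 0.51 [ 367.9 -474.4    2.3]
top safety_grip call 0.6 [ 612.6 -123.7  243.7]
top safety_grip call 0.55 [ 497.  -139.9    4.4]
```

View wrist.

View pics/wrist1.png

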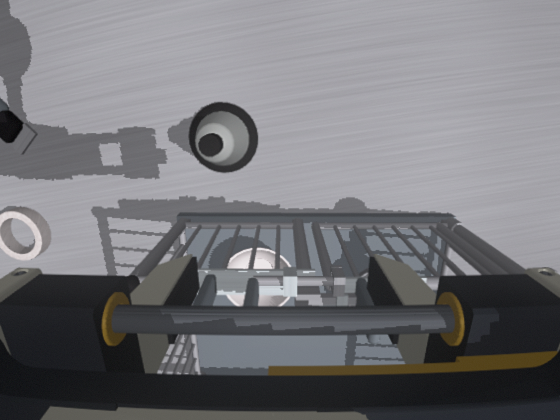

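```bash
python3 -m handwheel '{"translation":[[0.2,-0.2,0],[0.2,-0.2,0],[0.05,-0.05,0],[0,0,0],[0,0,0],[0,0,0],[0,0,0],[0,0,0]],"twist":[-0.012,0,0,0,0,0,0,0]}'
python3 - <<'E'
from h import *
for c in ['wrist']:
    d=cap(c,c+'2')
    for l in ['handle_grip','safety_grip']: find(d,c,l);find(d,c,l,search_frame)
print(get_obs()['tool_pos'],d['world_from_camera'],d['vertical_fov'],d['cx'],d['cy'],d['distortion'])
E
```

```text
time: 4.25
tool_pos: [614.8, -126.7, 343.1]
tcp_rot: [3.135, -0.003, 1.393]
contact_force: [-0.5, -0.3, -0.1]
grip_width: 91.9
wrist handle_grip call 0.63 [638.5  32.5 243.4]
wrist handle_grip call 0.66 [640.8  36.1 212.4]
wrist handle_grip call 0.49 [ 407.  -438.4   30.4]
wrist safety_grip call 0.85 [ 611.4 -124.9  243.5]
wrist safety_grip call 0.67 [658.5 -72.2  38.1]
[ 614.91946701 -127.03768209  342.74595104] [[ 1.76820113e-01 -9.34011342e-01 -3.10414981e-01  5.30567061e+02]
 [ 9.84235667e-01  1.69027372e-01  5.20566997e-02 -1.10331213e+02]
 [ 3.84708062e-03 -3.14726168e-01  9.49174715e-01  4.78595723e+02]
 [ 0.00000000e+00  0.00000000e+00  0.00000000e+00  1.00000000e+00]] 65.18254654659853 282.67648259590607 214.72396506416814 [-0.07704417  0.          0.          0.          0.        ]
```

View pics/wrist2.png

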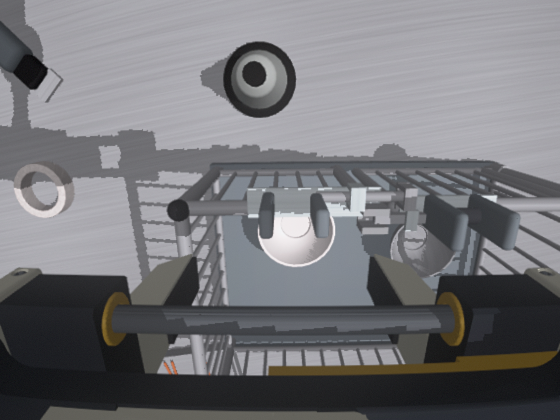

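```bash
cat >> h.py <<'E'
def px(d,u,v,z):
    f=210/np.tan(np.radians(d['vertical_fov']/2)); K=np.array([[f,0,d['cx']],[0,f,d['cy']],[0,0,1.]])
    p=cv2.undistortPoints(np.array([[[u,v]]],float),K,np.array(d['distortion'],float))[0,0]
    M=np.array(d['world_from_camera']); r=M[:3,:3]@[p[0],-p[1],-1]; return M[:3,3]+r*(z-M[2,3])/r[2]
E
python3 - <<'E'
from h import *
d=capture('wrist'); cv2.imwrite('pics/z.png',cv2.resize(d['img'][170:270,220:540,::-1],(800,250)))
for u,v,z in [(259,232,263),(328,232,263),(178,208,202),(545,205,202)]: print(px(d,u,v,z))
E
```

```text
[ 610.69305885 -141.12444765  263.        ]
[619.385212   -93.35028618 263.        ]
[ 598.26726835 -215.96431763  202.        ]
[655.21046648 116.21693203 202.        ]
```

View pics/z.png

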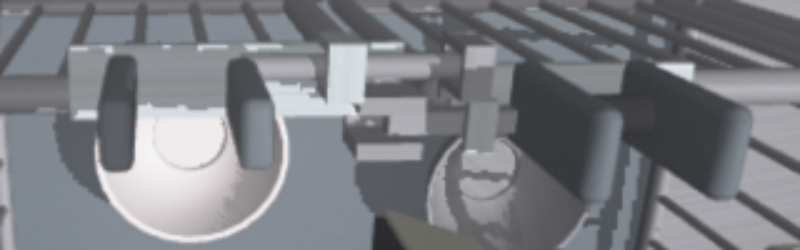

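Lugs are seen at px (262,235) and (329,235), nearly centred between the jaws. I'll go down and squeeze.

```bash
python3 -m handwheel '{"translation":[[-0.016,0.013,-0.15],[0,0,-0.15],[0,0,-0.15],[0,0,-0.12],[0,0,-0.03],[0,0,0],[0,0,0],[0,0,0]],"twist":[0,0,0,0,0,0,0,0]}'
```

```text
time: 5.55
tool_pos: [613.3, -125.7, 252.5]
tcp_rot: [3.131, -0.003, 1.392]
contact_force: [0.9, 0.5, 0.1]
grip_width: 91.9
```

```bash
python3 -m handwheel '{"translation":[[0,0,0],[0,0,0],[0,0,0],[0,0,0],[0,0,0],[0,0,0],[0,0,0],[0,0,0]],"twist":[0,0,0,0,0,0,0,0]}' 255
python3 - <<'E'
from h import *
d=cap('wrist','wrist3');o=get_obs();print(o['tool_pos'],o['grip_width'],o['contact_force'])
E
```

```text
time: 6.55
tool_pos: [613.7, -125.8, 253.2]
tcp_rot: [3.13, -0.002, 1.393]
contact_force: [0.0, 2.7, 0.5]
grip_width: 35.0
[ 613.71176406 -125.76461797  253.25139   ] 35.0510300056716 [0.99706398 0.56881635 0.515181  ]
```

View pics/wrist3.png

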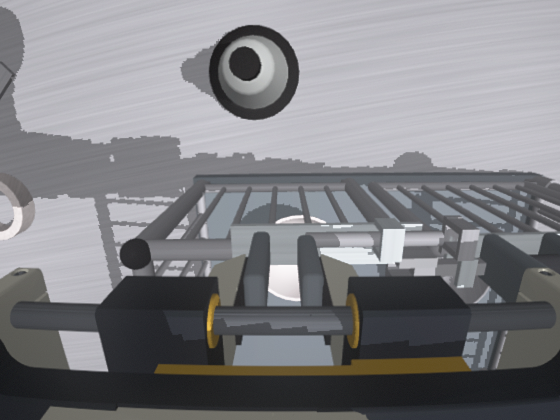

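The lugs at (257,270) and (311,270) are squeezed together and the opening is 35 mm, so the bolt is drawn. Next I'll release, lift and move to the handle.

```bash
python3 -m handwheel '{"translation":[[0,0,0],[0,0,0],[0,0,0],[0,0,0],[0,0,0],[0,0,0.2],[0,0,0.2],[0,0,0.2]],"twist":[0,0,0,0,0,0,0,0]}' 0
python3 -m handwheel '{"translation":[[0.045,0.25,0],[0.045,0.25,0],[0.045,0.25,0],[0.045,0.25,0],[0,0.01,0],[0,0,0],[0,0,0],[0,0,0]],"twist":[0,0,0,0,0,0,0,0]}'
python3 - <<'E'
from h import *
for c in ['wrist','scene','top']:
    d=cap(c,c+'4')
    for l in ['gate_hinge','handle_grip','safety_grip']: find(d,c,l)
d=capture('wrist'); cv2.imwrite('pics/z4.png',cv2.resize(d['img'][150:300,150:430,::-1],(784,420)))
E
```

```text
time: 7.6
tool_pos: [612.1, -126.2, 342.5]
tcp_rot: [3.137, -0.001, 1.392]
contact_force: [-0.1, 0.1, 0.0]
grip_width: 91.9
time: 8.6
tool_pos: [640.1, 25.9, 345.9]
tcp_rot: [3.13, 0.0, 1.387]
contact_force: [0.2, -0.2, -0.3]
grip_width: 91.8
wrist gate_hinge call 0.8 [667.1 177.1 196. ]
wrist handle_grip call 0.88 [641.9  30.7 242.5]
wrist safety_grip call 0.86 [ 608.3 -125.   241.1]
scene gate_hinge call 0.88 [667.3 177.7 193.8]
scene handle_grip call 0.64 [645.   29.3 244.6]
scene safety_grip call 0.76 [ 610.3 -123.1  245.1]
top gate_hinge call 0.94 [670.7 174.1 195. ]
top handle_grip call 0.79 [640.6  21.6 247.9]
top safety_grip call 0.93 [ 618.2 -125.2  245.1]
```

View pics/z4.png

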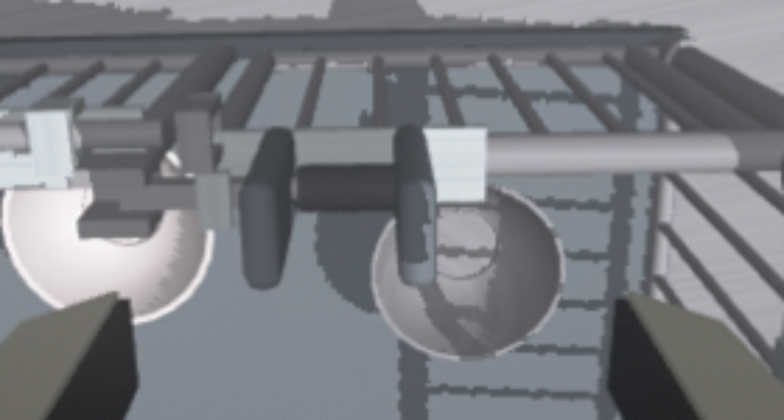

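Run:
```python
from h import *
d=capture('wrist')
y=np.array([.178,.984]); print(get_obs()['tool_pos'])
for u,v in [(236.8,246),(305.4,246),(245,251.5),(300,251.5)]: 
    p=px(d,u,v,267); print(p, (p[:2]-[668.6,176.4])@y)
```

```text
[640.12432227  27.02843149 345.88656989]
[643.55795673  -5.00335222 267.        ] -182.95838228411378
[652.37466281  43.00492545 267.        ] -134.14886337973337
[ 6.48804684e+02 -1.88754278e-01  2.67000000e+02] -177.28690049763756
[655.91358583  38.52434053 267.        ] -137.92783064421735
```

```bash
python3 -m handwheel '{"translation":[[0.005,-0.01,-0.16],[0,0,-0.16],[0,0,-0.16],[0,0,-0.12],[0,0,-0.02],[0,0,0],[0,0,0],[0,0,0]],"twist":[0.005,0,0,0,0,0,0,0]}'
python3 -m handwheel '{"translation":[[0,0,0],[0,0,0],[0,0,0],[0,0,0],[0,0,0],[0,0,0],[0,0,0],[0,0,0]],"twist":[0,0,0,0,0,0,0,0]}' 255
python3 - <<'E'
from h import *
d=cap('wrist','wrist5')
E
```

```text
time: 10.3
tool_pos: [641.8, 25.7, 253.3]
tcp_rot: [3.125, -0.0, 1.397]
contact_force: [0.7, 0.1, -0.4]
grip_width: 91.8
time: 11.3
tool_pos: [641.7, 24.8, 254.1]
tcp_rot: [3.124, 0.001, 1.397]
contact_force: [-0.1, 0.6, 0.4]
grip_width: 36.4
```

View pics/wrist5.png

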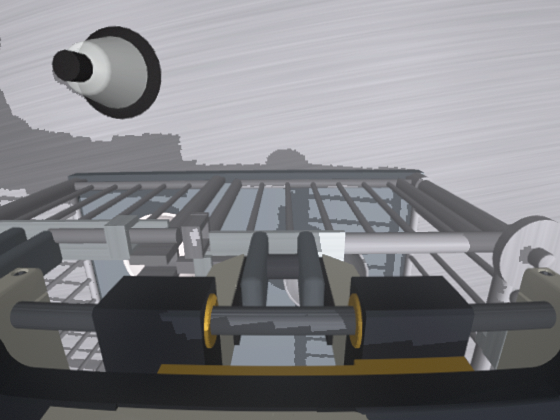

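```bash
cat > plan.py <<'E'
import sys; from h import *
H=np.array([668.6,176.4]); a0=-np.pi/2-0.177; r=154
o=get_obs(); p=o['tool_pos']; d=p[:2]-H
th=a0-np.arctan2(d[1],d[0]); th=(th+np.pi)%(2*np.pi)-np.pi
yaw=o['tcp_rot'][2]; print('theta',th.round(3),'r',np.hypot(*d).round(1),'theta from yaw',np.round(1.394-yaw,3),'z',p[2].round(1),'F',o['contact_force'].round(1),'w',o['grip_width'].round(1))
step=float(sys.argv[1]); n=int(sys.argv[2]); q=p[:2];out=[]
for i in range(n):
    a=a0-th-(i+1)*step; t=H+r*np.array([np.cos(a),np.sin(a)]); out.append([*((t-q)/150).round(3)]); q=t
print([[float(x) for x in v] for v in out], 'twist',-step/(np.pi/2))
E
python3 plan.py 0.06 8
```

```text
Traceback (most recent call last):
  File "plan.py", line 5, in <module>
    yaw=o['tcp_rot'][2]; print('theta',th.round(3),'r',np.hypot(*d).round(1),'theta from yaw',np.round(1.394-yaw,3),'z',p[2].round(1),'F',o['contact_force'].round(1),'w',o['grip_width'].round(1))
                                                                                                                                                                          ^^^^^^^^^^^^^^^^^^^^^
AttributeError: 'float' object has no attribute 'round'
```

```bash
sed -i "s/o\['grip_width'\].round(1)/round(o['grip_width'],1)/" plan.py; python3 plan.py 0.06 8
```

```text
theta -0.001 r 154.0 theta from yaw -0.003 z 254.1 F [0.3 0.8 0.7] w 36.7
[[-0.06, 0.012], [-0.059, 0.016], [-0.058, 0.02], [-0.057, 0.023], [-0.056, 0.027], [-0.054, 0.03], [-0.052, 0.033], [-0.05, 0.036]] twist -0.03819718634205488
```

```bash
python3 -m handwheel '{"translation":[[-0.06,0.012,0],[-0.059,0.016,0],[-0.058,0.02,0],[-0.057,0.023,0],[0,0,0],[0,0,0],[0,0,0],[0,0,0]],"twist":[-0.038,-0.038,-0.038,-0.038,0,0,0,0]}'
python3 plan.py 0.07 8
```

```text
time: 12.35
tool_pos: [606.3, 35.1, 254.1]
tcp_rot: [3.124, 0.002, 1.155]
contact_force: [0.0, 1.4, 0.9]
grip_width: 36.5
theta 0.238 r 154.4 theta from yaw 0.239 z 254.1 F [0.  1.4 0.9] w 36.5
[[-0.064, 0.034], [-0.062, 0.036], [-0.06, 0.04], [-0.057, 0.044], [-0.054, 0.048], [-0.05, 0.052], [-0.046, 0.055], [-0.042, 0.058]] twist -0.0445633840657307
```

```bash
python3 -m handwheel '{"translation":[[-0.064,0.034,0],[-0.062,0.036,0],[-0.06,0.04,0],[-0.057,0.044,0],[-0.054,0.048,0],[-0.05,0.052,0],[-0.046,0.055,0],[-0.042,0.058,0]],"twist":[-0.045,-0.045,-0.045,-0.045,-0.045,-0.045,-0.045,-0.045]}'
python3 plan.py 0.07 8
python3 - <<'E'
from h import *
cap('wrist','wrist6');d=cap('scene','scene6');find(d,'scene','handle_grip')
E
```

```text
time: 13.35
tool_pos: [539.7, 90.1, 254.0]
tcp_rot: [3.124, 0.003, 0.576]
contact_force: [0.8, 2.5, 4.4]
grip_width: 36.0
theta 0.804 r 155.1 theta from yaw 0.818 z 254.0 F [0.8 2.5 4.4] w 36.0
[[-0.032, 0.065], [-0.033, 0.064], [-0.029, 0.066], [-0.024, 0.068], [-0.019, 0.069], [-0.015, 0.07], [-0.01, 0.071], [-0.005, 0.072]] twist -0.0445633840657307
scene handle_grip call 0.63 [539.4  92.2 243.1]
```

View pics/wrist6.png

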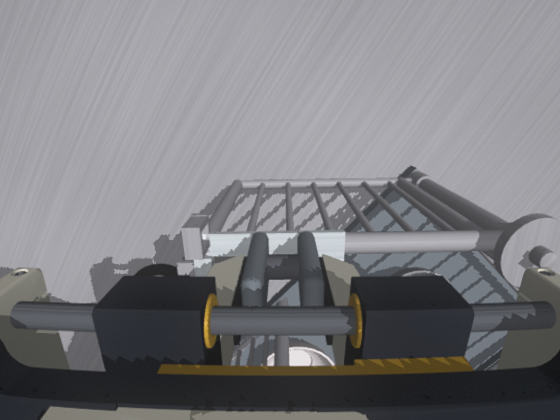

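View pics/scene6.png

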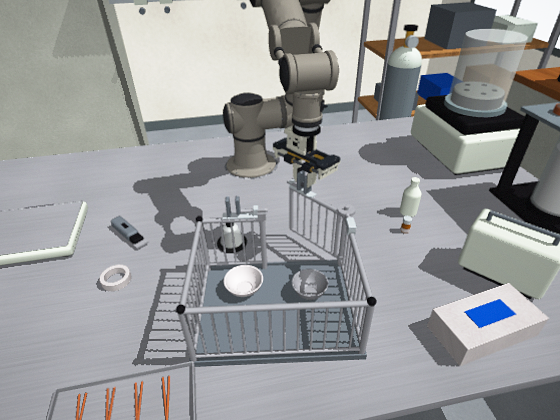

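The gate follows: it's half open, from the hinge at (347,212) to the handle at (305,180). The safety lugs at (232,205) are still together. I'll continue past the check.

```bash
python3 -m handwheel '{"translation":[[-0.034,0.064,0],[-0.033,0.064,0],[-0.029,0.066,0],[-0.024,0.068,0],[-0.019,0.069,0],[-0.015,0.07,0],[-0.01,0.071,0],[-0.005,0.072,0]],"twist":[-0.044,-0.044,-0.044,-0.044,-0.044,-0.044,-0.044,-0.044]}'
python3 plan.py 0.06 6
```

```text
time: 14.5
tool_pos: [513.7, 169.8, 254.2]
tcp_rot: [3.124, 0.009, 0.023]
contact_force: [-3.0, -0.1, 1.5]
grip_width: 36.7
theta 1.351 r 155.0 theta from yaw 1.371 z 254.2 F [-3.  -0.1  1.5] w 36.7
[[0.006, 0.062], [0.003, 0.062], [0.007, 0.061], [0.01, 0.061], [0.014, 0.06], [0.017, 0.059]] twist -0.03819718634205488
```

```bash
python3 -m handwheel '{"translation":[[0.001,0.062,0],[0.003,0.062,0],[0.007,0.061,0],[0.004,0.025,0],[0,0,0],[0,0,0],[0,0,0],[0,0,0]],"twist":[-0.038,-0.038,-0.038,-0.012,0,0,0,0]}'
python3 plan.py 0.02 2
python3 - <<'E'
from h import *
cap('wrist','wrist7');
for c in ['scene','top']:
    d=cap(c,c+'7')
    for l in ['handle_grip','gate_hinge','safety_grip','pen']: find(d,c,l)
E
```

```text
time: 15.5
tool_pos: [515.5, 199.5, 254.2]
tcp_rot: [3.122, 0.014, -0.168]
contact_force: [-5.1, 1.1, 0.4]
grip_width: 36.6
theta 1.543 r 154.8 theta from yaw 1.562 z 254.2 F [-5.1  1.1  0.4] w 36.6
[[0.009, 0.019], [0.004, 0.02]] twist -0.012732395447351628
scene handle_grip call 0.73 [ 369.2 -467.    -2.7]
scene gate_hinge call 0.59 [665.1 177.9 192.8]
scene safety_grip call 0.7 [ 610.8 -125.7  245.3]
scene pen call 0.76 [633.5 -23.1  -2.8]
top handle_grip call 0.71 [514.  193.3 246.4]
top safety_grip call 0.82 [ 615.6 -127.1  246.1]
top safety_grip call 0.33 [470.2 500.4   2.8]
top pen call 0.74 [ 6.331e+02 -2.280e+01 -2.000e-01]
```

View pics/wrist7.png

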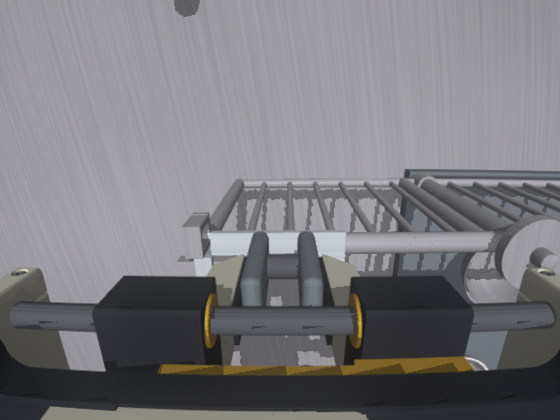

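View pics/top7.png

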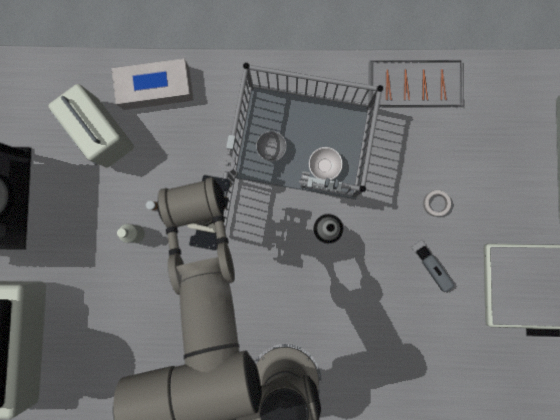

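View pics/scene7.png

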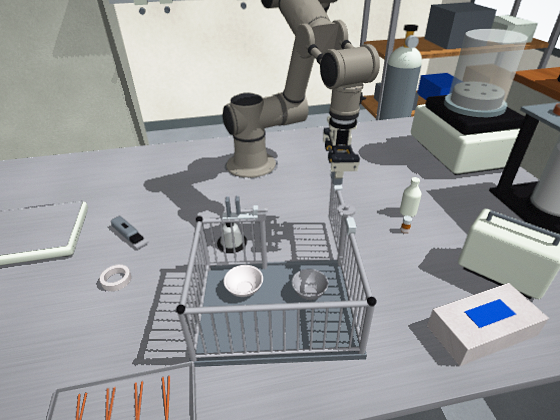

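The gate is nearly square to the pen. I'll nudge it by about 0.02 rad and hold.

```bash
python3 -m handwheel '{"translation":[[0.007,0.022,0],[0,0,0],[0,0,0],[0,0,0],[0,0,0],[0,0,0],[0,0,0],[0,0,0]],"twist":[-0.01,0,0,0,0,0,0,0]}'
python3 plan.py 0.02 1
python3 -m handwheel '{"translation":[[0,0,0],[0,0,0],[0,0,0],[0,0,0],[0,0,0],[0,0,0],[0,0,0],[0,0,0]],"twist":[0,0,0,0,0,0,0,0]}'
python3 plan.py 0.02 1
python3 - <<'E'
from h import *
d=cap('wrist','wrist8')
# gate rail vs. pen side rail directions
E
```

```text
time: 17.05
tool_pos: [515.6, 199.8, 254.2]
tcp_rot: [3.121, 0.018, -0.17]
contact_force: [-4.8, 1.1, -0.4]
grip_width: 36.6
theta 1.545 r 154.8 theta from yaw 1.564 z 254.2 F [-4.8  1.1 -0.4] w 36.6
[[0.008, 0.019]] twist -0.012732395447351628
time: 18.05
tool_pos: [515.3, 197.4, 254.3]
tcp_rot: [3.121, 0.02, -0.155]
contact_force: [-6.5, 2.4, 0.6]
grip_width: 36.4
theta 1.53 r 154.7 theta from yaw 1.549 z 254.3 F [-6.5  2.4  0.6] w 36.4
[[0.008, 0.02]] twist -0.012732395447351628
```

View pics/wrist8.png

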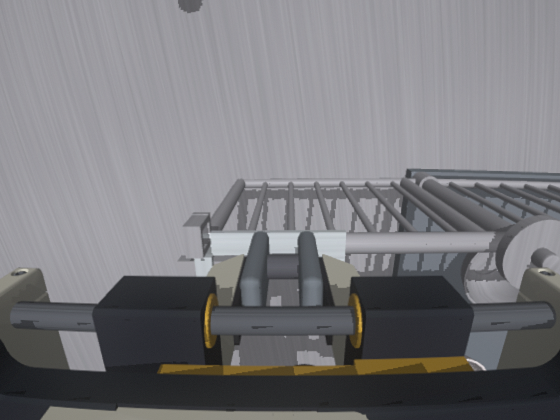

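Zero rows re-target the sagged pose, so it creeps back. I'll push a little past and add a small correction to each row.

```bash
python3 -m handwheel '{"translation":[[0.005,0.03,0],[0.005,0.025,0],[0.003,0.008,0],[0.001,0.003,0],[0.001,0.003,0],[0.001,0.003,0],[0.001,0.003,0],[0.001,0.003,0]],"twist":[-0.018,-0.014,-0.004,-0.002,-0.002,-0.002,-0.002,-0.002]}'
python3 plan.py 0.02 1
python3 - <<'E'
import numpy as np
from scipy.optimize import least_squares as L
P=np.array([(641.7,24.8),(606.3,35.1),(539.7,90.1),(513.7,169.8),(515.5,199.5)])
s=L(lambda v:np.r_[np.hypot(*(P-v[:2]).T)-154],[668,176]);print(s.x,s.fun)
from h import *
d=cap('top','top9')
d=cap('wrist','wrist9')
print(px(d,220,243,202),px(d,480,242,202))
E
```

```text
time: 19.1
tool_pos: [516.9, 206.5, 254.3]
tcp_rot: [3.12, 0.023, -0.215]
contact_force: [-6.2, 0.5, -0.0]
grip_width: 36.6
theta 1.59 r 154.6 theta from yaw 1.609 z 254.3 F [-6.2  0.5 -0. ] w 36.6
[[0.008, 0.019]] twist -0.012732395447351628
[667.5594237  176.41208087] [-0.19839773  0.01889881  0.26538021  0.00143465 -0.19778823]
[477.48612324 219.84006545 202.        ] [637.47916514 186.7275657  202.        ]
```

Circle fit and wrist image put the gate at about 1.60, slightly past square. I'll ease it back about 0.025.

```bash
python3 -m handwheel '{"translation":[[-0.005,-0.025,0],[0,0,0],[0,0.002,0],[0,0.002,0],[0,0.002,0],[0,0.003,0],[0,0.003,0],[0,0.003,0]],"twist":[0.016,0,-0.001,-0.001,-0.001,-0.002,-0.002,-0.002]}'
python3 plan.py 0.02 1
python3 - <<'E'
from h import *
for c in ['scene','top']:
    d=cap(c,c+'10')
    for l in ['safety_grip','face_mask','spray_bottle','drug_vial','clippers','tape_roll','food_bowl','water_bowl']: find(d,c,l) if c=='scene' else 0
d=cap('wrist','wrist10'); o=get_obs()
print(px(d,220,243,202),px(d,480,242,202),o['time'],o['tool_pos'],o['tcp_rot'],o['contact_force'],o['grip_width'])
E
```

```text
time: 20.2
tool_pos: [516.1, 202.3, 254.3]
tcp_rot: [3.12, 0.023, -0.188]
contact_force: [-6.4, 0.8, 1.0]
grip_width: 36.4
theta 1.562 r 154.7 theta from yaw 1.582 z 254.3 F [-6.4  0.8  1. ] w 36.4
[[0.008, 0.019]] twist -0.012732395447351628
scene safety_grip call 0.76 [ 613.3 -125.6  244.2]
scene face_mask call 0.62 [ 491.1 -134.3   -1.9]
scene spray_bottle call 0.9 [468.3 499.3   1.2]
scene spray_bottle call 0.59 [515.6 205.7 245. ]
scene drug_vial call 0.52 [558.7 440.7  -2.9]
scene clippers call 0.55 [ 370.8 -469.7   -3. ]
scene tape_roll call 0.56 [ 579.1 -485.4   -3. ]
scene food_bowl call 0.89 [ 697.4 -123.3    9.5]
scene food_bowl call 0.73 [ 370.2 -470.2   -4.3]
scene water_bowl call 0.86 [758.9  60.4   2.8]
[476.38669203 214.65692477 202.        ] [637.19979814 185.88507095 202.        ] 20.75 [516.11564    202.36055111 254.32003901] [ 3.11964746  0.02333408 -0.18793825] [-5.79295116  0.97702351 -0.51756562] 36.39867372686311
```

View pics/wrist10.png

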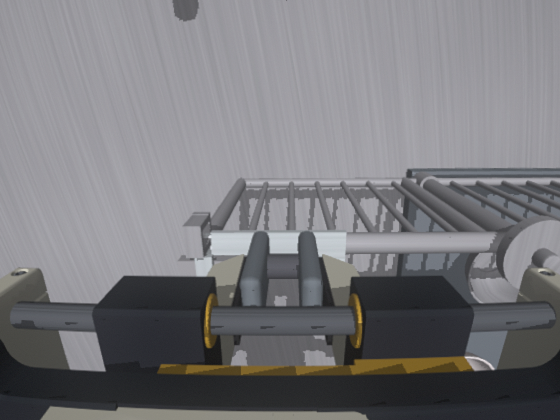

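View pics/scene10.png

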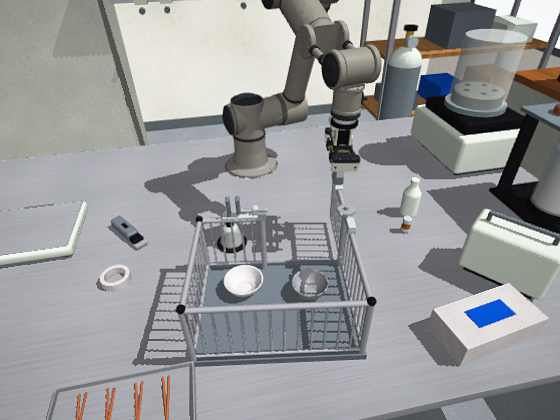

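The gate stands square: its rail direction is 0.177 rad against the pen's yaw of about 0.177. The pose is steady, the lugs are drawn and the bystanders look unmoved.

```bash
python3 -c "
from plant import *
print(close_job()); o=get_obs(); print(o['time'],o['tool_pos'],o['grip_width'])"
```

```text
the job is handed in; nothing more can be done
None
the job is handed in; nothing more can be done
```

The gate is wide open and still held, and I handed the job in at about 21 s of the 43 s allowed. No verdict came back, and no reading was possible after handing in.

I squeezed the safety bolt's two lugs first. The jaws closed to 35 mm against 36 mm nominal, so it is fully drawn. Then I squeezed the gate handle home (36.5 mm) and swung the gate out past the check.

**Last checks:**
- **Gate angle:** about 1.56 to 1.58 rad by the different estimates (1.57 is square). In the wrist image the gate's rail was square to the pen front within about 0.01 rad.
- **Hold:** the grip held at 36.4 mm with the pose steady and about 6 N at the wrist.
- **Safety bolt:** the lugs still looked drawn together in the scene picture.
- **Bowls and other things:** they looked unmoved in the before and after pictures. I did not measure their starting positions.

**Disagreements:** my position-only angle estimate read about 0.02 rad lower than the tool's yaw throughout, so I aimed between them. I also briefly overshot to about 1.60 and eased the gate back. The networks gave a few false hits, such as naming the clippers as the handle, which I ignored.

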